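# Feed one pot core to the core tester

## Task

Press the feeder's red plunger all the way in once, so that one ferrite core slides out of the bottom of the magazine, and let the plunger spring right back. Then push that core aside with the fingertips, flat along the board without picking it up or tipping it, over to the core tester until it rests against both faces of the white V-shaped locator, and leave it there. The other cores stay in the magazine, and the pen cup, the oil bottle and the grey metal box stay where they stand.

Things in the scene. Friction and masses are not known exactly. Their poses are not given: they have to be found in the camera images.
- feeder: Aluminium magazine feeder, fixed. Origin: on the bench (z = 0) at the centre of the magazine, which is 48 x 46 mm outside and 72 mm high. Level x axis = direction of pressing and of the core coming out; y level, z up. Outlet gate 14 mm high in the +x face (x = 24 mm). On the -x side: feet (5 mm high, to y = +-41 mm, x from -75 to -29 mm), spring barrel, then the plunger.
- plunger (a joint): Travel of the plunger and its pusher blade, m: 0 out (at rest), 0.055 fully pressed (hard stop). A spring returns it: about 3 N at rest, 6 N fully pressed; friction adds up to 2 N. A full press feeds the lowest core; once the plunger is back at 0 the next core drops, so a second press would feed another.
- plunger_cap (a point): Centre of the push face of the plunger's red round cap: 36 mm across, its face upright and 154 mm behind the feeder's origin (-x) at rest, centre 24 mm above the bench; it moves with the plunger. It is pressed level, along the feeder's +x. Behind it (-x) the bench is free.
- magazine (a point): The feeder's origin: centre of the magazine, at bench height. Cores in the magazine have their middles within 3 mm of its vertical axis.
- outlet (a point): Point on the bench where the middle of the fed core lies after a full press: 48.5 mm from the feeder's origin along its +x. The core is then about 6 mm clear of the magazine (too narrow for a finger); the bench beside it, along the feeder's y, is free both ways.
- core1_mid (a point): Middle (half-way up, on the axis) of the lowest pot-core half: a dark grey ferrite disc with a small blind centre hole, 36 mm across and 11 mm high, about 30 g, lying open face down; its z axis is the disc's axis. This is the core that is fed. At the start it lies on the bench surface inside the magazine.
- core2_mid (a point): Middle (half-way up, on the axis) of the second pot-core half: a dark grey ferrite disc with a small blind centre hole, 36 mm across and 11 mm high, about 30 g, lying open face down; its z axis is the disc's axis. It starts on top of the lowest one and drops to the bench, still in the magazine, when the plunger is back.
- core3_mid (a point): Middle (half-way up, on the axis) of the third pot-core half: a dark grey ferrite disc with a small blind centre hole, 36 mm across and 11 mm high, about 30 g, lying open face down; its z axis is the disc's axis.
- core4_mid (a point): Middle (half-way up, on the axis) of the fourth, uppermost pot-core half: a dark grey ferrite disc with a small blind centre hole, 36 mm across and 11 mm high, about 30 g, lying open face down; its z axis is the disc's axis.
- tester: Bench core tester, fixed. Origin at the seat, on the bench. Level x axis points into the locator, to the case; z up. Locator: white V of two walls, 10 mm high, 8 mm thick, at right angles, open to -x; they touch a seated core 45 degrees either side of +x and reach out to y = +-35, x = -4 mm. Grey case 150 mm wide, 58 mm high, from x = 44 mm. Flat amber film with copper rings under the seat.
- seat (a point): The tester's origin: point on the bench surface over which the core's middle stands when it touches both locator faces.
- pen_cup: Bystander: blue pen cup with pens, 66 mm across, 85 mm high (pens to 145 mm). Origin: centre of its underside.
- oil_bottle: Bystander: small white bottle with a blue cap, 34 mm across, 75 mm high. Origin: centre of its underside.
- shield_box: Bystander: light grey die-cast box, 90 x 60 x 34 mm, with two brass connectors. Origin: centre of its underside.
Things that resemble listed ones, but are neither listed nor needed, are in the scene too. Of the things like the feeder, leave any that is green or orange; of the rest the larger one is meant.

How it is judged:
By the outcome, as a careful person would: the job done as asked, in the order asked, and still so for the second after the job is handed in, with the robot touching nothing.
It also fails if it takes over 72 s, if anything falls off the work surface, if the arm or the gripper's body presses on something with over 40 N, if the wrist force passes 120 N, or if a joint passes its speed limit or range.

## Robot

A 6-joint arm with a two-finger parallel gripper is mounted at the origin on the work surface. World frame = base frame: x ahead of the robot, y to its left, z up, the work surface at z = 0. Lengths are in m, angles in degrees, forces in N, time in s.
With the tool pointing down it reaches from about 0.4 to 0.825 m from the base axis. Payload 7 kg.
Tool frame: the origin (TCP) lies midway between the tips of the shut fingers; the grasp point (between the pads) lies 19 mm behind it; y points along the fingers, z is the direction in which the jaws open and shut, and the axes are right-handed (so a half turn about y gives the same grasp; the last joint's range is limited). The gripper opens to 88 mm and grips with 3 to 60 N. Pads are 19 mm wide; open, the fingers measure 130 mm over their backs; the gripper's body (78 mm by 193 mm) begins 47 mm behind the grasp point.
Start: joints at [91.622, 20.546, 0.682, 0, -70.136, -16.507], TCP at [0.173, 0.652, 0.227] pointing down, gripper open.
Joint ranges: [-176.03, 176.03], [-82.01, 121.73], [-58.28, 71.71], [-173.87, 95.51], [-174.79, -0.11], [-173.66, 173.66]. Speed limits (degrees/s): [136.94, 136.94, 172.46, 180, 180, 180].

## Interface

Orientations are given as [roll, pitch, yaw] about the fixed x, y, z axes, in that order (R = Rz(yaw) Ry(pitch) Rx(roll)).
In Python, from plant import ctrl gives the robot as it stands.
- The arm moves only by the tool step_arm, never from a script. Its argument "rows" is a list that holds one entry, the list of rows, each a list of 7 numbers: the gripper command: -1 is shut, 1 is fully open, values between are in proportion, then the shift along the world's x, y, z in cm, then the turn, a rotation vector about the world's x, y, z in degrees. In form: [[[fingers, tx, ty, tz, rx, ry, rz], ...]]. A call has 1 to 12 rows; each row shifts and turns the commanded pose from where the row before left it; what a row does not reach is not made up. A row lasts 1/8 s, in which the tool goes at most 62.5 mm and 10.7 degrees, less where a joint would pass 70% of its speed; a pose out of reach is approached as far as the arm can. A call is refused whole if a number of a shift passes 6.25 or a number of a turn 10.7, either way. A call with a gripper value outside its range is refused whole. The fingers move at their own pace and stop on an object; the grip force is fixed at half the most. Time passes only in rows, so rows that do not move let the fingers close. It gives the time, the measured TCP pose, the force and the opening at its end, in the units of the state.
- ctrl.get_obs(): the state, without advancing time (a new reading comes with each control period).
- ctrl.snapshot(name): name is "scene" or "side" or "wrist"; returns the picture (384x512x3 uint8, blue, green, red); there is no depth.
- ctrl.camera_params(name): a dict with "vertical_fov" (degrees; the focal length in pixels is half the picture's height over the tangent of half this angle, whatever the lens; pixels are square), "cx", "cy" (the principal point, pixels), "rvec" (rotation vector, rad) and "tvec" (3), from world to camera coordinates, as OpenCV has them. Camera axes: x right, y down, z forward; pixel columns grow to the right and rows downward; lengths in m; the calibration is good to about 2 mm. A picture is of the moment at which its call begins: read the wrist's pose just before it. camera_params takes no time and is no camera call; for the wrist camera it gives the pose at the moment of the call.
- ctrl.close_job(): hands the job in, once; it reports no verdict.
The state is a dict: "clock": time; "joint_pos": joint angles; "qvel": joint speeds; "tau": joint torques, N m; "tool_pos": TCP position; "orientation": TCP orientation; "force": force on the tool from outside, world axes, zero at the start; "moment": the same for the moment, N m; "opening": finger opening in m.
Only numpy, scipy, OpenCV 4.12 (cv2) and the standard library are available. Lean on these libraries where they do the work, as an engineer would, in place of code of your own. Each camera call takes 0.05 s, during which the arm holds its last target. There are 200 camera calls.

## Working session

There is one attempt and no reset: what is moved stays moved. The work goes in short steps, Python scripts to look and compute and a tool call to move; the robot and the scene stay as the last step left them, time stands still between calls to the robot, and variables do not carry over. Pictures are saved under pics/ and viewed, about 8 in all and at most 12, crops included, and the job is handed in when it is done.

Besides the shell and the picture viewer there is one more tool, called after ">>>" as name([rows], argument=value, ...), one row to a line, values as JSON. step_arm: Moves the arm, as the interface text tells. Its arguments: {"type":"object","properties":{"rows":{"type":"array"}},"required":["rows"]}

```bash
mkdir -p pics; python3 - <<'E'
from plant import ctrl
import cv2, numpy as np
o=ctrl.get_obs(); print({k:np.round(v,3) for k,v in o.items()})
for n in("scene","side","wrist"):
    p=ctrl.camera_params(n); print(n,{k:np.round(v,4) for k,v in p.items()})
    cv2.imwrite(f"pics/{n}0.png",ctrl.snapshot(n))
E
```

```text
{'clock': np.float64(0.0), 'joint_pos': array([ 9.1621e+01,  2.0590e+01,  6.3300e-01, -2.1000e-02, -7.0135e+01,
       -1.6507e+01]), 'qvel': array([-0.012,  0.101, -0.007, -0.014,  0.028,  0.109]), 'tau': array([-0.0000e+00, -5.8271e+01,  2.9305e+01,  6.9970e+00,  7.0000e-03,
       -0.0000e+00]), 'tool_pos': array([0.173, 0.652, 0.226]), 'orientation': array([-8.99060e+01,  7.00000e-03,  1.65106e+02]), 'force': array([-0.274,  0.048, -0.407]), 'moment': array([ 0.045, -0.009,  0.008]), 'opening': np.float64(0.088)}
scene {'vertical_fov': np.float64(46.4137), 'cx': np.float64(255.7432), 'cy': np.float64(197.3353), 'rvec': array([ 2.3871,  0.6642, -0.2451]), 'tvec': array([-0.4691, -0.1703,  1.1216])}
side {'vertical_fov': np.float64(52.7907), 'cx': np.float64(259.4764), 'cy': np.float64(191.0837), 'rvec': array([ 0.9513, -2.516 ,  1.0176]), 'tvec': array([0.4142, 0.3114, 0.7043])}
wrist {'vertical_fov': np.float64(59.127), 'cx': np.float64(256.6535), 'cy': np.float64(188.2026), 'rvec': array([-1.7935,  2.3345,  0.3408]), 'tvec': array([ 0.6748, -0.0368,  0.3913])}
```

View pics/scene0.png

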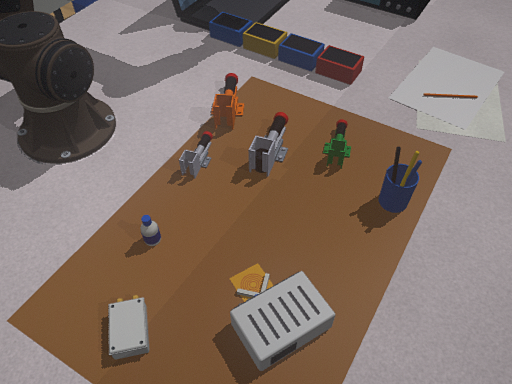

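View pics/side0.png

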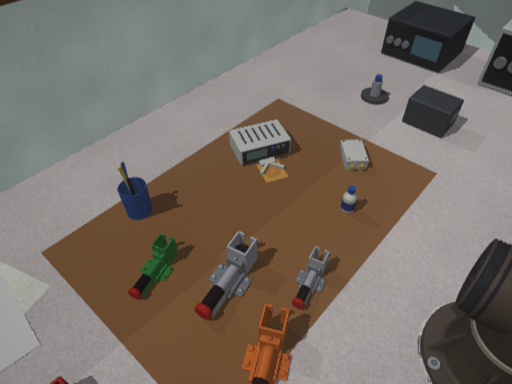

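The scene view shows the large grey feeder with its magazine at about (263,157) and cap at (281,118). The small grey, orange and green feeders are decoys. The tester's V is at about (255,287). In the side view the large feeder has its cap at (210,302) and magazine at (242,250), and the V is at (270,165).

```bash
cat > h.py <<'E'
import numpy as np, cv2
from plant import ctrl
def cam(n,p=None):
    p=p or ctrl.camera_params(n); f=192/np.tan(np.radians(p["vertical_fov"])/2)
    return np.array([[f,0,p["cx"]],[0,f,p["cy"]],[0,0,1]]),np.array(p["rvec"],float),np.array(p["tvec"],float)
def ray(c,px):
    K,r,t=c; R=cv2.Rodrigues(r)[0]; o=-R.T@t
    return o, R.T@np.linalg.inv(K)@np.r_[px,1.]
def plane(c,px,z):
    o,d=ray(c,px); return o+d*(z-o[2])/d[2]
def proj(c,P):
    return cv2.projectPoints(np.atleast_2d(np.array(P,float)),c[1],c[2],c[0],None)[0][:,0]
def tri(c1,p1,c2,p2):
    o1,d1=ray(c1,p1);o2,d2=ray(c2,p2);d1/=np.linalg.norm(d1);d2/=np.linalg.norm(d2)
    s=np.linalg.lstsq(np.c_[d1,-d2],o2-o1,rcond=None)[0]
    a,b=o1+s[0]*d1,o2+s[1]*d2; return (a+b)/2,np.linalg.norm(a-b)
E
python3 - <<'E'
from h import *
np.set_printoptions(precision=4,suppress=True)
S,D,W=cam("scene"),cam("side"),cam("wrist")
for n,c in(("S",S),("D",D)): print(n,"tcp/origin",proj(c,[[.173,.652,.227],[0,0,0]]).round(0).tolist(), "pos",ray(c,[0,0])[0])
print("wristcam",ray(W,[0,0])[0])
def red(img):
    h=cv2.cvtColor(img,cv2.COLOR_BGR2HSV); m=((h[...,0]<6)|(h[...,0]>172))&(h[...,1]>150)&(h[...,2]>60)
    n,l,s,ce=cv2.connectedComponentsWithStats(m.astype(np.uint8)); return [(s[i].tolist(),ce[i].round(1).tolist()) for i in range(1,n) if s[i,4]>40]
for n in("scene","side"): print(n,red(cv2.imread(f"pics/{n}0.png")))
print("cap",plane(S,[281,118],.024),plane(D,[208,304],.024),tri(S,[281,118],D,[210,302]))
print("mag",plane(S,[263,157],.072),plane(D,[243,241],.072))
print("seat",plane(S,[252,283],0),plane(D,[270,169],0))
for n,a,b,z in(("pen",[395,205],[139,214],0),("oil",[151,240],[348,210],0),("box",[128,328],[354,155],.034),("case",[283,312],[260,140],.058)): print(n,plane(S,a,z),plane(D,b,z))
# crops
a=cv2.imread("pics/scene0.png"); b=cv2.imread("pics/side0.png")
A=[cv2.resize(a[95:185,225:315],(400,300) if 0 else (400,400),interpolation=2),cv2.resize(b[225:325,185:285],(400,400),interpolation=2)]
cv2.imwrite("pics/crop0.png",np.hstack(A))
E
```

```text
S tcp/origin [[261.0, -49.0], [68.0, 129.0]] pos [ 0.8405 -0.4697  0.7616]
D tcp/origin [[57.0, 774.0], [487.0, 362.0]] pos [0.135  0.4734 0.7227]
wristcam [0.2483 0.6327 0.3846]
scene [([318, 46, 46, 24, 114], [342.9, 60.6]), ([275, 112, 13, 12, 61], [282.0, 115.5])]
side [([128, 287, 13, 12, 105], [134.2, 292.6]), ([292, 297, 12, 12, 104], [297.8, 302.6]), ([195, 303, 17, 16, 192], [203.1, 310.6]), ([51, 377, 15, 7, 57], [58.7, 380.7])]
cap [0.4492 0.2847 0.024 ] [0.4538 0.2642 0.024 ] (array([0.4526, 0.266 , 0.038 ]), np.float64(0.011455745399848848))
mag [0.5027 0.1068 0.072 ] [0.4813 0.1325 0.072 ]
seat [ 0.6183 -0.1284  0.    ] [ 0.6313 -0.1333  0.    ]
pen [0.7842 0.1893 0.    ] [0.7673 0.2039 0.    ]
oil [ 0.3912 -0.1512  0.    ] [ 0.3893 -0.1471  0.    ]
box [ 0.4926 -0.3242  0.034 ] [ 0.4729 -0.2988  0.034 ]
case [ 0.708  -0.1737  0.058 ] [ 0.6878 -0.1556  0.058 ]
```

View pics/wrist0.png

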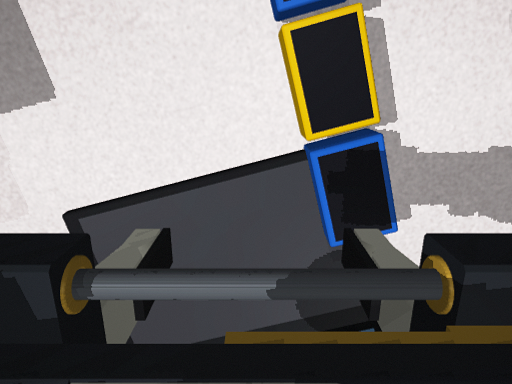

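View pics/crop0.png

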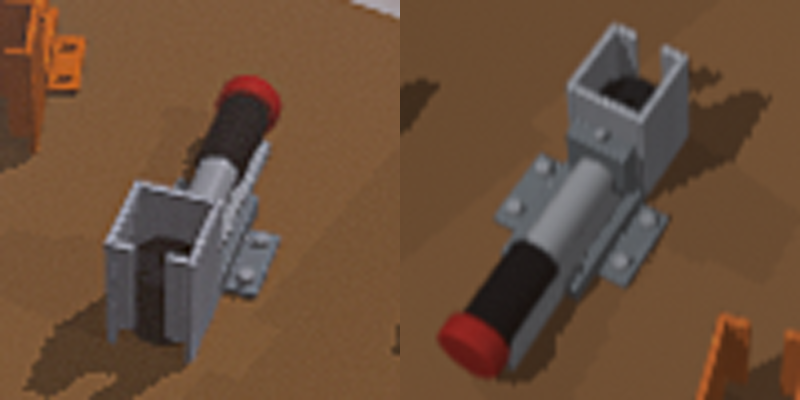

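The close-ups clearly show the feeder's open-topped magazine, with its slot facing the tester, and the red cap. Next I measure the magazine's top corners and the cap face in both views.

```bash
python3 - <<'E'
from h import *
np.set_printoptions(precision=4,suppress=True)
S,D=cam("scene"),cam("side")
s=np.array([[138,185],[222,203],[195,260],[107,245]])/4.444+[225,95]
d=np.array([[640-400,145],[570-400,85],[615-400,25],[685-400,55]])/4+[185,225]
cS=np.array([plane(S,p,.072) for p in s]); cD=np.array([plane(D,p,.072) for p in d])
for n,c in(("S",cS),("D",cD)): print(n,c.tolist(),c.mean(0),[np.linalg.norm(c[i]-c[i-1]).round(4) for i in range(4)])
cap=plane(D,np.array([473-400,345])/4+[185,225],.024); print("cap",cap)
for a in (cS,cD):
  m=a.mean(0); v=(m-cap)[:2]; print("mag-cap",np.linalg.norm(v),np.degrees(np.arctan2(v[1],v[0])))
a=cv2.imread("pics/scene0.png"); b=cv2.imread("pics/side0.png")
cv2.imwrite("pics/crop1.png",np.hstack([cv2.resize(a[255:345,225:345],(400,300),interpolation=2),cv2.resize(b[115:190,220:320],(400,300),interpolation=2)]))
E
```

```text
S [[0.4573682341369976, 0.15293570048930288, 0.07199999999999995], [0.4998555885000466, 0.16324053376122433, 0.07199999999999995], [0.5082160290399891, 0.12224819972604689, 0.07199999999999995], [0.46627783883456314, 0.10910788437037039, 0.07199999999999995]] [0.4829 0.1369 0.072 ] [np.float64(0.0447), np.float64(0.0437), np.float64(0.0418), np.float64(0.0439)]
D [[0.4441871778402855, 0.16622542167235, 0.07199999999999995], [0.49602421468997115, 0.16328982621385163, 0.07199999999999995], [0.5055616143584308, 0.11970999384824355, 0.07199999999999995], [0.4644655973189029, 0.10987797497825891, 0.07199999999999995]] [0.4776 0.1398 0.072 ] [np.float64(0.0599), np.float64(0.0519), np.float64(0.0446), np.float64(0.0423)]
cap [0.4496 0.2807 0.024 ]
mag-cap 0.14761815158083924 -76.95779107594753
mag-cap 0.14366123336787073 -78.78410573285589
```

View pics/crop1.png

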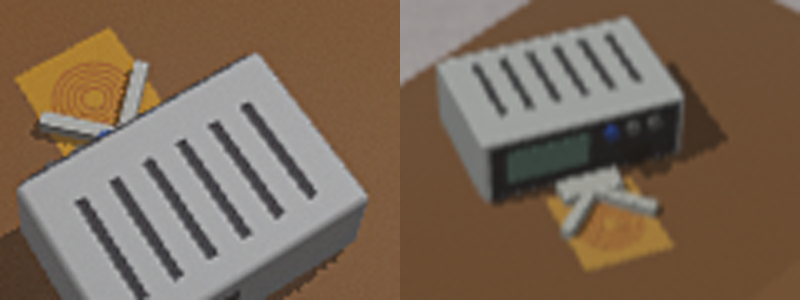

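The tester crop shows the rings centred at scene (253,284) and side (273,172). The feeder points at about -77° and the cap is near (0.45,0.28). I'm moving behind the cap at height, with fingers shutting and the wrist camera facing the feeder.

>>> step_arm([
  [[-1,3.3,-3.8,-1,0,0,-7.75],[-1,3.3,-3.8,-1,0,0,-7.75],[-1,3.3,-3.8,-1,0,0,-7.75],[-1,3.3,-3.8,-1,0,0,-7.75],[-1,3.3,-3.8,-1,0,0,-7.75],[-1,3.3,-3.8,-1,0,0,-7.75],[-1,3.3,-3.8,-1,0,0,-7.75],[-1,3.3,-3.8,-1,0,0,-7.75],[-1,0,0,0,0,0,0]],
])

```text
clock: 1.27
tool_pos: [0.4385, 0.3452, 0.1455]
orientation: [-89.9, 0.1, 102.8]
force: [-0.1, 0.6, 0.1]
opening: 0.0037
```

```bash
python3 - <<'E'
from h import *
np.set_printoptions(precision=4,suppress=True)
W=cam("wrist");img=ctrl.snapshot("wrist");cv2.imwrite("pics/w1.png",img)
o=ctrl.get_obs();print(o["clock"],o["tool_pos"],o["orientation"],o["opening"],o["force"],ray(W,[0,0])[0])
h=cv2.cvtColor(img,cv2.COLOR_BGR2HSV); m=((h[...,0]<6)|(h[...,0]>172))&(h[...,1]>150)&(h[...,2]>60)
n,l,s,ce=cv2.connectedComponentsWithStats(m.astype(np.uint8));print([(s[i].tolist(),ce[i].round(1).tolist()) for i in range(1,n) if s[i,4]>100])
print("pred cap,mag",proj(W,[[.449,.283,.024],[.482,.137,.072]]))
np.save("pics/w1.npy",np.array([*W[1],*W[2]]))
E
```

```text
1.325 [0.438  0.3468 0.146 ] [-89.9496   0.0449 102.9689] 0.0019198831384942751 [-0.8527  0.7125 -0.0639] [0.4556 0.2702 0.3044]
[([238, 95, 45, 19, 807], [260.0, 103.7]), ([68, 135, 37, 16, 447], [86.2, 142.8]), ([429, 221, 46, 25, 709], [452.1, 235.5])]
pred cap,mag [[ 260.7317  105.2928]
 [ 262.9617 -173.5258]]
```

View pics/w1.png

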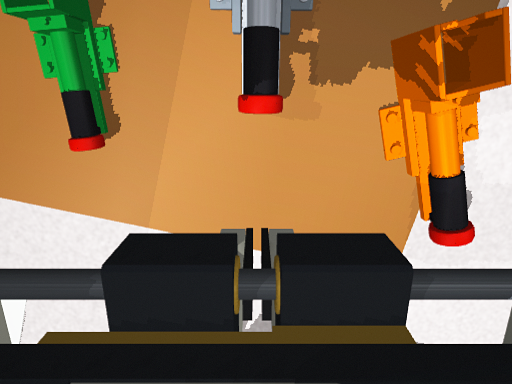

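The wrist view shows the large feeder's cap at (260,104) and its barrel running straight up at about column 262. My predicted cap position matches to within about 2 px.

```bash
python3 - <<'E'
from h import *
np.set_printoptions(precision=4,suppress=True)
W=cam("wrist");img=cv2.imread("pics/w1.png");g=img.astype(int)
h=cv2.cvtColor(img,cv2.COLOR_BGR2HSV)
# black sleeve midline per row
pts=[]
for r in range(32,92,6):
    c=np.where((h[r,200:320,2]<70))[0]+200
    c=c[(c>230)&(c<292)]
    if len(c): pts.append((r,c.min(),c.max()))
print(pts)
mid=[( (a+b)/2,r) for r,a,b in pts]
P=np.array([plane(W,p,.028)[:2] for p in mid]); d=P[0]-P[-1]
print("axis pts",P[0],P[-1],np.degrees(np.arctan2(d[1],d[0])))
print("cap face",plane(W,[260.5,113.5],.042),plane(W,[260.5,113.5],.024),"front edge",plane(W,[260.5,95],.042))
S,D=cam("scene"),cam("side")
sc=lambda p:np.array(p)/3.3333+[225,255]
print("seat S",plane(S,sc([93,98]),0),"D",plane(D,np.array([212,228])/4+[220,115],0))
a,b=plane(S,sc([20,190]),.058),plane(S,sc([258,55]),.058);v=b-a
print("case edge",a,b,np.linalg.norm(v),"normal az",np.degrees(np.arctan2(v[1],v[0]))-90)
E
```

```text
[(32, np.int64(244), np.int64(281)), (38, np.int64(244), np.int64(278)), (44, np.int64(244), np.int64(278)), (50, np.int64(244), np.int64(278)), (56, np.int64(244), np.int64(278)), (62, np.int64(244), np.int64(277)), (68, np.int64(244), np.int64(277)), (74, np.int64(244), np.int64(277)), (80, np.int64(244), np.int64(277)), (86, np.int64(244), np.int64(277))]
axis pts [0.4598 0.2322] [0.4525 0.2703] -79.08901145874862
cap face [0.4481 0.2898 0.042 ] [0.4476 0.2911 0.024 ] front edge [0.4512 0.2766 0.042 ]
seat S [ 0.6213 -0.13    0.    ] D [ 0.6174 -0.1295  0.    ]
case edge [ 0.6334 -0.2186  0.058 ] [ 0.7002 -0.0887  0.058 ] 0.14605989936893718 normal az -27.22005096930682
```

>>> step_arm([
  [[-1,-0.2,0,-4.5,0,0,-1],[-1,0,0,-4.5,0,0,0],[-1,0,0,-4.4,0,0,0],[-1,0,0,0,0,0,0],[-1,0.42,-1.96,0,0,0,0],[-1,0.42,-1.96,0,0,0,0],[-1,0.1,-0.49,0,0,0,0],[-1,0.1,-0.49,0,0,0,0],[-1,0,0,0,0,0,0]],
])

```text
clock: 2.45
tool_pos: [0.4462, 0.2993, 0.0131]
orientation: [-90.0, -0.0, 102.1]
force: [0.1, -0.1, 0.5]
opening: 0.0003
```

>>> step_arm([
  [[-1,0.21,-0.98,0,0,0,0],[-1,0.21,-0.98,0,0,0,0],[-1,0.21,-0.98,0,0,0,0],[-1,0.21,-0.98,0,0,0,0],[-1,0.1,-0.49,0,0,0,0],[-1,0,0,0,0,0,0]],
])

```text
clock: 3.2
tool_pos: [0.4559, 0.2559, 0.013]
orientation: [-90.1, -0.1, 102.1]
force: [-1.9, 4.8, 1.2]
opening: 0.0004
```

>>> step_arm([
  [[-1,0.08,-0.39,0,0,0,0],[-1,0.06,-0.29,0,0,0,0],[-1,0,0,0,0,0,0]],
])

```text
clock: 3.58
tool_pos: [0.4573, 0.2495, 0.0129]
orientation: [-90.1, -0.1, 102.1]
force: [-0.6, 5.5, 1.8]
opening: 0.0005
```

>>> step_arm([
  [[-1,0.04,-0.2,0,0,0,0],[-1,0.04,-0.2,0,0,0,0],[-1,0,0,0,0,0,0]],
])

```text
clock: 3.95
tool_pos: [0.4581, 0.2457, 0.013]
orientation: [-90.1, -0.1, 102.2]
force: [-1.1, 5.2, 2.4]
opening: 0.0004
```

>>> step_arm([
  [[-1,0.04,-0.2,0,0,0,0],[-1,0.04,-0.2,0,0,0,0],[-1,0,0,0,0,0,0]],
])

```text
clock: 4.32
tool_pos: [0.4585, 0.2448, 0.0131]
orientation: [-90.2, -0.3, 102.1]
force: [-13.3, 21.1, 0.6]
opening: 0.0007
```

>>> step_arm([
  [[-1,0.04,-0.2,0,0,0,0],[-1,0,0,0,0,0,0]],
])

```text
clock: 4.58
tool_pos: [0.4587, 0.2447, 0.0132]
orientation: [-90.3, -0.5, 102.2]
force: [-19.5, 31.8, 0.8]
opening: 0.0008
```

That's the hard stop: the force jumped after about 55 mm. I'm retracting to let the plunger spring back, then lifting.

>>> step_arm([
  [[-1,-0.21,0.98,0,0,0,0],[-1,-0.32,1.5,0,0,0,0],[-1,-0.42,2,0,0,0,0],[-1,-0.42,2,0,0,0,0],[-1,-0.42,2,0,0,0,0],[-1,-0.2,1,0,0,0,0],[-1,0,0,3,0,0,0],[-1,0,0,6,0,0,0],[-1,0,0,6,0,0,0],[-1,0,0,0,0,0,0]],
])

```text
clock: 5.82
tool_pos: [0.4404, 0.3352, 0.1677]
orientation: [-90.4, -0.3, 102.1]
force: [-0.2, 0.2, -0.9]
opening: 0.0003
```

```bash
python3 - <<'E'
from h import *
np.set_printoptions(precision=4,suppress=True)
S,D=cam("scene"),cam("side")
a=ctrl.snapshot("scene");b=ctrl.snapshot("side");o=ctrl.get_obs();print(o["clock"],o["tool_pos"],o["force"])
cv2.imwrite("pics/s2.png",a);cv2.imwrite("pics/d2.png",b)
print("pred core",proj(S,[.490,.0915,.011]),proj(D,[.490,.0915,.011]))
A=[cv2.resize(a[100:200,225:325],(400,400),interpolation=2),cv2.resize(b[200:320,185:305],(400,400),interpolation=2)]
cv2.imwrite("pics/crop2.png",np.hstack(A))
E
```

```text
5.925 [0.4384 0.3331 0.1629] [-0.1332 -0.6651 -0.1381]
pred core [[254.479  178.2412]] [[253.3911 244.2035]]
```

View pics/crop2.png

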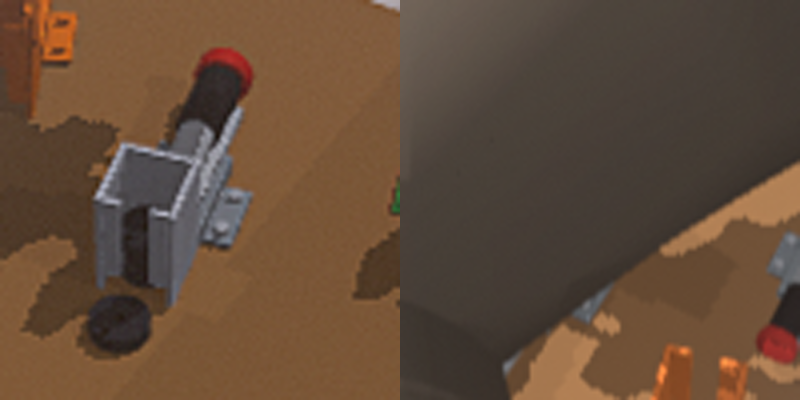

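The scene view shows the plunger back out (cap at its rest position), the fed core lying in front of the magazine at about (255,180), and the stack still inside. Now I check the clearances for the sideways push.

```bash
python3 - <<'E'
from h import *
np.set_printoptions(precision=4,suppress=True)
S,D=cam("scene"),cam("side")
a=cv2.imread("pics/s2.png"); h=cv2.cvtColor(a,cv2.COLOR_BGR2HSV)
m=np.zeros(a.shape[:2],np.uint8); m[172:192,243:266]=(h[172:192,243:266,2]<62)*255
m=cv2.morphologyEx(m,cv2.MORPH_OPEN,np.ones((3,3)))
cs=max(cv2.findContours(m,0,2)[0],key=cv2.contourArea);print("core bbox",cv2.boundingRect(cs),cv2.contourArea(cs))
q=proj(S,[[.490+.018*np.cos(t),.0915+.018*np.sin(t),z] for t in np.linspace(0,6.2,30) for z in(0,.011)]);print("pred bbox",q.min(0),q.max(0))
print("core via bbox shift ->",plane(S,[255,180],.0055))
print("small feeder mag",plane(S,[192,165],.03),plane(D,[318,258],.04), "lower", plane(S,[188,174],0))
E
```

```text
core bbox (247, 174, 15, 14) 160.5
pred bbox [246.4336 172.2568] [262.4985 187.5558]
core via bbox shift -> [0.4912 0.0917 0.0055]
small feeder mag [0.3585 0.0393 0.03  ] [0.3498 0.0436 0.04  ] lower [0.3477 0.0328 0.    ]
```

>>> step_arm([
  [[0.364,1.16,-4.84,0,0,0,-5],[0.364,1.16,-4.84,0,0,0,-5],[0.364,1.16,-4.84,0,0,0,-5],[0.364,1.16,-4.84,0,8.33,-0.43,0],[0.364,1.16,-4.84,0,8.33,-0.43,0],[0.364,0,0,0,8.33,-0.43,0],[0.364,0,0,-5,0,0,0],[0.364,0,0,-4,0,0,0],[0.364,0,0,0,0,0,0]],
])

```text
clock: 7.05
tool_pos: [0.4916, 0.0958, 0.0679]
orientation: [-89.2, -23.8, 86.7]
force: [-0.2, 0.7, 0.9]
opening: 0.0597
```

```bash
python3 - <<'E'
from h import *
np.set_printoptions(precision=4,suppress=True)
o=ctrl.get_obs();W=cam("wrist");img=ctrl.snapshot("wrist");cv2.imwrite("pics/w3.png",img)
print(o["clock"],o["tool_pos"],o["orientation"],o["opening"],o["force"],"cam",ray(W,[0,0])[0])
print("pred core top/seat/tcp",proj(W,[[.490,.0915,.011],[.619,-.130,0],o["tool_pos"]]))
S,D=cam("scene"),cam("side"); print("green mag",plane(S,[337,152],.04),plane(S,[337,163],0))
E
```

```text
7.05 [0.4916 0.0958 0.0679] [-89.1667 -23.8118  86.708 ] 0.0597467982819 [-0.2489  0.6509  0.9122] cam [ 0.4858 -0.0386  0.1818]
pred core top/seat/tcp [[ 257.2936  169.1393]
 [-321.445  -559.144 ]
 [ 256.2671  243.2019]]
green mag [0.6221 0.2324 0.04  ] [0.6251 0.2386 0.    ]
```

View pics/w3.png

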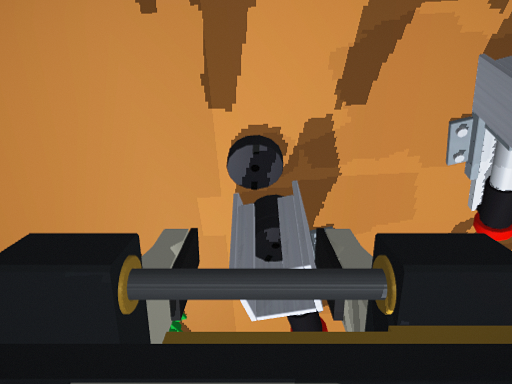

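The wrist view shows the core at (255,162), clear of the magazine, with the fingers straddling it. It lies about 3 mm further forward than predicted. I'm lowering around it.

>>> step_arm([
  [[0.364,0.5,-0.8,-2,0.5,0,0],[0.364,0,0,-2,0.5,0,0],[0.364,0,0,-1,0,0,0],[0.364,0,0,0,0,0,0],[0.364,0,0,0,0,0,0]],
])

```text
clock: 7.72
tool_pos: [0.5005, 0.0891, 0.0231]
orientation: [-89.8, -24.9, 87.1]
force: [0.3, 0.0, 0.5]
opening: 0.0598
```

>>> step_arm([
  [[0.364,-0.2,-0.1,-1,0,0,0],[0.364,0,0,-0.6,0,0,0],[0.364,0,0,0,0,0,0],[0.364,0.8,-0.04,0,0,0,0],[0.364,0.8,-0.04,0,0,0,0],[0.364,0.8,-0.04,0,0,0,0]],
])

```text
clock: 8.48
tool_pos: [0.5227, 0.0866, 0.0061]
orientation: [-89.7, -24.9, 87.0]
force: [0.2, 0.3, 0.5]
opening: 0.0596
```

>>> step_arm([
  [[0.364,0.8,-0.04,0,0,0,0],[0.364,0.8,-0.04,0,0,0,0],[0.364,0.8,-0.04,0,0,0,0],[0.364,0.8,-0.04,0,0,0,0],[0.364,0.8,-0.04,0,0,0,0],[0.364,0.4,-0.02,0,0,0,0],[0.364,0,0,0,0,0,0],[0.364,-0.5,0,0,0,0,0],[0.364,0,0,0,0,0,0]],
])

```text
clock: 9.6
tool_pos: [0.5602, 0.0844, 0.0061]
orientation: [-89.7, -24.9, 87.0]
force: [0.1, 0.2, -0.4]
opening: 0.0597
```

>>> step_arm([
  [[0.364,0,0,3,0,0,0],[-0.5,0,0,3,0,0,5],[-0.5,0,0,0,0,0,5],[-0.5,-1.1,2.6,0,0,0,5],[-0.5,0,0,0,0,0,0],[-0.5,0,0,0,0,0,0]],
])

```text
clock: 10.35
tool_pos: [0.5498, 0.1103, 0.0661]
orientation: [-89.7, -24.9, 102.0]
force: [0.3, -0.3, -0.3]
opening: 0.0226
```

```bash
python3 - <<'E'
from h import *
np.set_printoptions(precision=4,suppress=True)
o=ctrl.get_obs();W=cam("wrist");img=ctrl.snapshot("wrist");cv2.imwrite("pics/w4.png",img);cv2.imwrite("pics/s4.png",ctrl.snapshot("scene"))
print(o["clock"],o["tool_pos"],o["orientation"],o["opening"])
h=cv2.cvtColor(img,cv2.COLOR_BGR2HSV); m=((h[...,2]<75)&(h[...,1]<130)).astype(np.uint8); m[228:]=0
m=cv2.morphologyEx(m,cv2.MORPH_OPEN,np.ones((5,5)))
n,l,s,ce=cv2.connectedComponentsWithStats(m)
for i in range(1,n):
    if s[i,4]>600: print(s[i],ce[i],plane(W,ce[i],.0055))
q=proj(W,[[.5535+.018*np.cos(t),.085+.018*np.sin(t),z] for t in np.linspace(0,6.2,30) for z in(0,.011)]);print("pred bbox",q.min(0),q.max(0))
E
```

```text
10.35 [0.5498 0.1103 0.0661] [-89.7153 -24.92   102.0105] 0.022632545923350712
[ 232  109   55   58 2360] [260.5136 137.6271] [0.5524 0.0858 0.0055]
[337 195  30  33 747] [351.1513 211.5957] [0.4744 0.134  0.0055]
pred bbox [228.3036 104.2991] [289.87   165.6452]
```

View pics/w4.png

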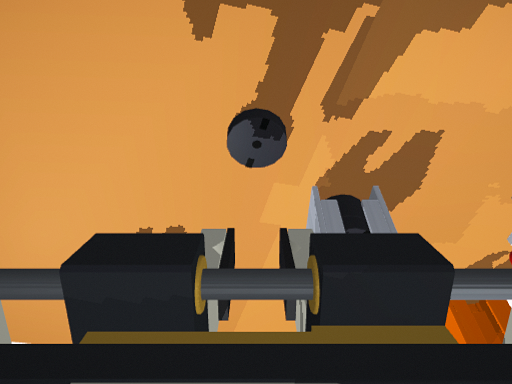

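The core is at (257,138), measured at (0.5525,0.086) as expected. I'm lowering the two tips behind it and pushing ahead, clear of the magazine.

>>> step_arm([
  [[-0.5,-0.4,0.8,-2,0,0,0],[-0.5,0,0,-2,0,0,0],[-0.5,0,0,-1.9,0,0,0],[-0.5,0,0,0,0,0,0],[-0.5,0.1,-0.4,0,0,0,0],[-0.5,0,-0.6,0,0,0,0],[-0.5,0,-0.8,0,0,0,0],[-0.5,0,-0.8,0,0,0,0],[-0.5,0,-0.8,0,0,0,0]],
])

```text
clock: 11.58
tool_pos: [0.5469, 0.0837, 0.0072]
orientation: [-89.7, -24.9, 102.0]
force: [-0.1, -0.4, -0.6]
opening: 0.0219
```

>>> step_arm([
  [[-0.5,0,-0.8,0,0,0,0],[-0.5,0,-0.8,0,0,0,0],[-0.5,0,-0.8,0,0,0,0],[-0.5,0,-0.8,0,0,0,0],[-0.5,0,-0.6,0,0,0,0],[-0.5,0,0,0,0,0,0],[-0.5,0,0,0.1,-8.1,-1.7,0],[-0.5,0,0,0,-8.1,-1.7,0],[-0.5,0,0,0,-8.1,-1.7,0],[-0.5,0,0,0,0,0,0]],
])

```text
clock: 12.82
tool_pos: [0.5456, 0.0486, 0.008]
orientation: [-89.6, 0.0, 102.3]
force: [0.1, 0.8, 0.4]
opening: 0.0221
```

```bash
cat > look.py <<'E'
from h import *
import sys
np.set_printoptions(precision=4,suppress=True)
o=ctrl.get_obs();W=cam("wrist");img=ctrl.snapshot("wrist");cv2.imwrite(f"pics/{sys.argv[1]}.png",img)
print(o["clock"],o["tool_pos"],o["orientation"],o["opening"],o["force"])
h=cv2.cvtColor(img,cv2.COLOR_BGR2HSV); m=((h[...,2]<75)&(h[...,1]<130)).astype(np.uint8); m[228:]=0
m=cv2.morphologyEx(m,cv2.MORPH_OPEN,np.ones((5,5)))
n,l,s,ce=cv2.connectedComponentsWithStats(m)
for i in range(1,n):
    if s[i,4]>600: print(s[i],ce[i],plane(W,ce[i],.0055))
print("seat px",proj(W,[.619,-.130,0]))
E
python3 look.py w5
```

```text
12.825 [0.5456 0.0486 0.008 ] [-89.5993   0.0185 102.3373] 0.022066518646006356 [0.1413 0.7874 0.4374]
[ 223  144   73   73 4250] [259.1812 180.2259] [0.5514 0.0161 0.0055]
seat px [[ 167.0188 -226.8581]]
```

>>> step_arm([
  [[-0.5,0.1,-0.3,-0.4,0,0,0],[-0.5,0.05,-0.6,0,0,0,0],[-0.5,0.05,-1.1,0,0,0,0],[-0.5,0.05,-1.1,0,0,0,0],[-0.5,0.05,-1.1,0,0,0,0],[-0.5,0.05,-1.1,0,0,0,0],[-0.5,0.05,-1.1,0,0,0,0],[-0.5,0.05,-1.1,0,0,0,0],[-0.5,0.05,-1.1,0,0,0,0],[-0.5,0.05,-1.1,0,0,0,0],[-0.5,0.05,-1.1,0,0,0,0],[-0.5,0,0,0,0,0,0]],
])

```text
clock: 14.38
tool_pos: [0.5528, -0.0624, 0.0039]
orientation: [-89.6, -0.1, 101.9]
force: [-1.3, -0.4, 0.5]
opening: 0.0217
```

```bash
python3 look.py w6
```

```text
14.375 [ 0.5528 -0.0624  0.0039] [-89.6317  -0.1003 101.9482] 0.021724271666637335 [-1.2812 -0.3608  0.4554]
[   0    0   40   73 1112] [15.7959 30.1691] [ 0.6732 -0.1394  0.0055]
[ 220  163   75   65 4058] [257.089  197.2538] [ 0.5578 -0.0874  0.0055]
seat px [[145.3758  80.8487]]
```

View pics/w6.png

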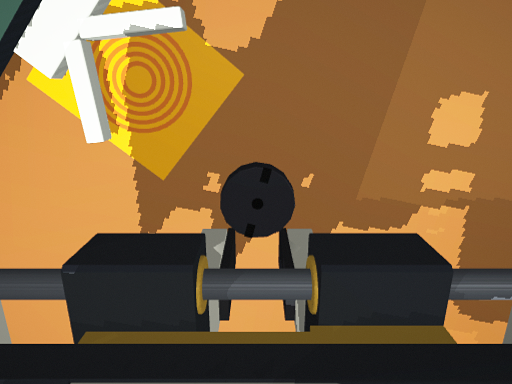

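The wrist view shows the core seated between the two tips at (257,200). The rings are centred at (139,80), and the V's inner edges run from about (79,40) to (186,25) and (109,138).

```bash
python3 - <<'E'
from h import *
np.set_printoptions(precision=4,suppress=True)
W=cam("wrist")
s=plane(W,[139,80],0);a,b,c=[plane(W,p,.010) for p in([79,40],[186,26],[109,138])]
print("ring",s,"apex,ends",a,b,c,np.linalg.norm(b-a),np.linalg.norm(c-a))
e=lambda v:np.degrees(np.arctan2(v[1],v[0]))
print("arm az",e(b-a),e(c-a))
u1=(b-a)/np.linalg.norm(b-a);u2=(c-a)/np.linalg.norm(c-a);x=-(u1+u2);x/=np.linalg.norm(x)
print("tester az",e(x),"seat from apex",a-x*.018*2**.5,"core",plane(W,[257,200],.008))
f1,f2=plane(W,[164,180],0),plane(W,[244,73],0);print("film edge az",e(f2-f1))
E
```

```text
ring [ 0.622  -0.1294  0.    ] apex,ends [ 0.6448 -0.1405  0.01  ] [ 0.6022 -0.155   0.01  ] [ 0.6292 -0.1023  0.01  ] 0.04498753549332627 0.041312351290110606
arm az -161.24936315979602 112.11354203160207
tester az -24.567910564096984 seat from apex [ 0.6216 -0.1299  0.01  ] core [ 0.5578 -0.0864  0.008 ]
film edge az -116.72080288962825
```

>>> step_arm([
  [[-0.5,-0.1,0.4,0,0,0,0],[-0.5,0,0,3,0,0,0],[-0.5,-0.45,-0.23,0,0,0,9.6],[-0.5,-0.45,-0.23,0,0,0,9.6],[-0.5,-0.45,-0.23,0,0,0,9.6],[-0.5,-0.45,-0.23,0,0,0,9.6],[-0.5,-0.45,-0.23,0,0,0,9.6],[-0.5,0,0,0,0,0,0],[-0.5,0,0,0,0,0,0]],
])

```text
clock: 15.55
tool_pos: [0.5296, -0.0687, 0.0341]
orientation: [-89.7, -0.1, 149.8]
force: [0.6, 1.0, 0.7]
opening: 0.0217
```

```bash
python3 look.py w7
```

```text
15.55 [ 0.5296 -0.0687  0.0341] [-89.6515  -0.0858 149.8269] 0.021675116955475887 [0.5824 0.976  0.6768]
[ 228  137   64   64 3215] [259.3583 168.544 ] [ 0.5573 -0.0863  0.0055]
seat px [[272.5022  24.9141]]
```

>>> step_arm([
  [[-0.5,0,0,-1.5,0,0,0],[-0.5,0,0,-1.5,0,0,0],[-0.5,0,0,0,0,0,0],[-0.5,0.6,-0.4,0,0,0,0],[-0.5,0.62,-0.42,0,0,0,0],[-0.5,0.62,-0.42,0,0,0,0],[-0.5,0.62,-0.42,0,0,0,0],[-0.5,0.62,-0.42,0,0,0,0],[-0.5,0.62,-0.42,0,0,0,0],[-0.5,0.62,-0.42,0,0,0,0],[-0.5,0.62,-0.42,0,0,0,0],[-0.5,0,0,0,0,0,0]],
])

```text
clock: 17.1
tool_pos: [0.5793, -0.1028, 0.0039]
orientation: [-89.6, -0.1, 150.0]
force: [-0.8, 0.9, -0.7]
opening: 0.022
```

```bash
python3 look.py w8
```

```text
17.1 [ 0.5793 -0.1028  0.0039] [-89.6471  -0.0878 149.9897] 0.022049844145980817 [-0.7806  0.864  -0.6965]
[  95    9  401   52 5900] [320.5475  29.0903] [ 0.6532 -0.1764  0.0055]
[ 220  165   74   63 3828] [256.7396 198.2858] [ 0.6012 -0.115   0.0055]
seat px [[264.96   149.8708]]
```

>>> step_arm([
  [[-0.5,0.57,-0.4,0,0,0,0],[-0.5,0.57,-0.4,0,0,0,0],[-0.5,0.41,-0.29,0,0,0,0],[-0.5,0.25,-0.17,0,0,0,0],[-0.5,0,0,0,0,0,0]],
])

```text
clock: 17.77
tool_pos: [0.5969, -0.1153, 0.0039]
orientation: [-89.6, -0.1, 150.0]
force: [0.5, 0.0, 1.4]
opening: 0.022
```

>>> step_arm([
  [[-0.5,0.16,-0.1,0,0,0,0],[-0.5,0.16,-0.1,0,0,0,0],[-0.5,0,0,0,0,0,0]],
])

```text
clock: 18.15
tool_pos: [0.6001, -0.1171, 0.004]
orientation: [-89.6, -0.1, 150.0]
force: [0.3, -0.3, 0.7]
opening: 0.0219
```

>>> step_arm([
  [[-0.5,0.13,-0.07,0,0,0,0],[-0.5,0.13,-0.07,0,0,0,0],[-0.5,0,0,0,0,0,0]],
])

```text
clock: 18.52
tool_pos: [0.6018, -0.1185, 0.0038]
orientation: [-89.6, -0.2, 150.0]
force: [-3.4, 1.8, 1.5]
opening: 0.0217
```

>>> step_arm([
  [[-0.5,0.09,-0.04,0,0,0,0],[-0.5,0,0,0,0,0,0]],
])

```text
clock: 18.77
tool_pos: [0.602, -0.1188, 0.0037]
orientation: [-89.6, -0.2, 150.0]
force: [-4.9, 1.7, 3.0]
opening: 0.0221
```

```bash
python3 look.py w9
```

```text
18.775 [ 0.602  -0.1188  0.0037] [-89.5718  -0.2358 149.9891] 0.022126157959804396 [-4.9299  1.6711  3.0139]
[ 220  169   74   59 3592] [256.532  200.3847] [ 0.6231 -0.1305  0.0055]
seat px [[259.7005 203.9892]]
```

View pics/w9.png

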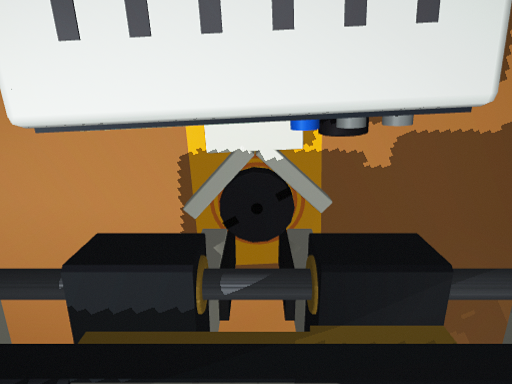

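The core sits in the V at (257,205), touching both walls, and the motion has stopped with a steady contact force. I'm backing off and lifting.

>>> step_arm([
  [[-0.5,-0.2,0.1,0,0,0,0],[-0.5,-0.5,0.29,0,0,0,0],[-0.5,-1,0.58,0,0,0,0],[-0.5,-1.5,0.87,0,0,0,0],[-0.5,0,0,4,0,0,0],[-0.5,-1,0.5,5,0,0,0],[-0.5,-4,2.3,3,0,0,0],[-0.5,0,0,0,0,0,0],[-0.5,0,0,0,0,0,0]],
])

```text
clock: 19.95
tool_pos: [0.5215, -0.0721, 0.1243]
orientation: [-89.7, -0.0, 150.1]
force: [0.4, -0.4, -0.1]
opening: 0.0216
```

```bash
python3 look.py w10; python3 - <<'E'
from h import *
a=ctrl.snapshot("scene");b=ctrl.snapshot("side");w=cv2.imread("pics/w10.png")
W=cam("wrist");c=proj(W,[.6215,-.130,.01])[0].astype(int);print(c,ctrl.get_obs()["clock"])
x,y=np.clip(c[0]-65,0,382),np.clip(c[1]-65,0,254)
L=cv2.resize(w[y:y+130,x:x+130],(400,400),interpolation=2)
R=np.vstack([cv2.resize(a,(267,200)),cv2.resize(b,(267,200))])
cv2.imwrite("pics/fin.png",np.hstack([L,R]))
o=cv2.imread("pics/scene0.png")
for n,(x0,y0,x1,y1) in dict(pen=(370,140,425,215),oil=(135,210,165,248),box=(100,290,155,360),cap=(270,108,292,130)).items():
    print(n,np.abs(a[y0:y1,x0:x1].astype(int)-o[y0:y1,x0:x1]).mean().round(1))
E
```

```text
19.95 [ 0.5215 -0.0721  0.1243] [-89.6973  -0.0416 150.0554] 0.021563159739680905 [ 0.3996 -0.391  -0.0976]
[ 233    8   47   52 1937] [255.7346  33.2266] [ 0.6222 -0.1296  0.0055]
seat px [[258.2237  37.8899]]
[255  32] 20.1
pen 10.6
oil 11.2
box 21.8
cap 9.3
```

View pics/fin.png

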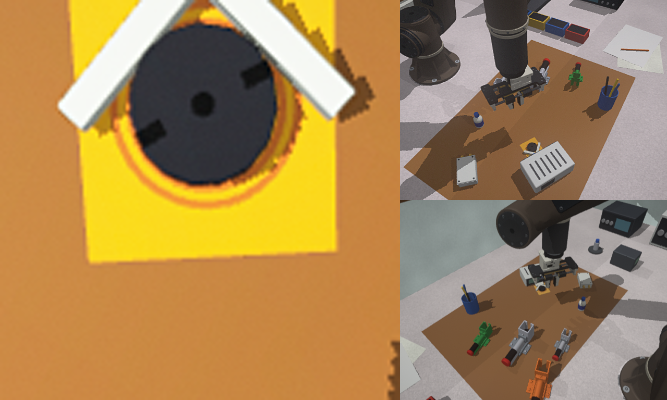

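```bash
python3 - <<'E'
from h import *
np.set_printoptions(precision=4,suppress=True)
W=cam("wrist");w=cv2.imread("pics/w10.png");h=cv2.cvtColor(w,cv2.COLOR_BGR2HSV)
dark=((h[...,2]<75)&(h[...,1]<130)).astype(np.uint8);dark[:4]=0;dark[70:]=0;dark[:,:225]=0;dark[:,290:]=0
dark=cv2.morphologyEx(dark,cv2.MORPH_OPEN,np.ones((3,3)))
c=max(cv2.findContours(dark,0,1)[0],key=cv2.contourArea)[:,0]
P=np.array([plane(W,p+0.,.011)[:2] for p in c])
low=P[c[:,1]>25]  # near rim, top face edge incl. some side
A=np.c_[2*low,np.ones(len(low))];s=np.linalg.lstsq(A,(low**2).sum(1),rcond=None)[0];r=np.sqrt(s[2]+s[:2]@s[:2]);print("circle",s[:2],r,len(low))
white=(h[...,1]<60)&(h[...,2]>120)
L=[];R=[]
for y in range(4,36):
    row=np.where(white[y,200:320])[0]+200
    l=row[row<252];q=row[row>258]
    if len(l):L.append((l.max()+.5,y))
    if len(q):R.append((q.min()-.5,y))
for n,e in(("L",L),("R",R)):
    e=np.array(e); Q=np.array([plane(W,p,.010)[:2] for p in e]).astype(np.float32)
    vx,vy,x0,y0=cv2.fitLine(Q,cv2.DIST_HUBER,0,.001,.001).ravel()
    d=abs(vx*(s[1]-y0)-vy*(s[0]-x0));print(n,len(e),e[0],e[-1],"az",np.degrees(np.arctan2(vy,vx)),"dist mm",d*1000)
E
```

```text
circle [ 0.6203 -0.1295] 0.01696672650500201 85
L 32 [248.5   4. ] [223.5  35. ] az -71.60863 dist mm 17.463429635384934
R 32 [262.5   4. ] [292.5  35. ] az 17.607733 dist mm 18.39637929698469
```

Both wall distances come out near 18 mm (17.5 and 18.4), with about 0.7 mm per pixel, so this doesn't settle contact on the second wall. I'll go back for one gentle nudge biased toward that wall.

>>> step_arm([
  [[-0.5,3.9,-2.2,-3,0,0,0],[-0.5,0.7,-0.4,-5,0,0,0],[-0.5,0,0,-2.5,0,0,0],[-0.5,0,0,-1.5,0,0,0],[-0.5,0,0,0,0,0,0],[-0.5,0,0,0,0,0,0]],
])

```text
clock: 20.85
tool_pos: [0.568, -0.0985, 0.0045]
orientation: [-89.7, -0.1, 150.0]
force: [0.2, -0.3, 0.9]
opening: 0.0221
```

>>> step_arm([
  [[-0.5,1,-0.6,0,0,0,0],[-0.5,1,-0.6,0,0,0,0],[-0.5,0.8,-0.48,0,0,0,0],[-0.5,0.3,-0.18,0,0,0,0],[-0.5,0.15,-0.09,0,0,0,0],[-0.5,0,0,0,0,0,0]],
])

```text
clock: 21.6
tool_pos: [0.5998, -0.118, 0.0039]
orientation: [-89.6, -0.1, 150.0]
force: [-0.3, -0.1, 0.4]
opening: 0.0218
```

>>> step_arm([
  [[-0.5,0.07,-0.08,0,0,0,0],[-0.5,0.04,-0.1,0,0,0,0],[-0.5,0,-0.05,0,0,0,0],[-0.5,0,0,0,0,0,0]],
])

```text
clock: 22.1
tool_pos: [0.6008, -0.12, 0.0039]
orientation: [-89.6, -0.1, 150.0]
force: [-1.1, 3.0, -0.2]
opening: 0.0223
```

>>> step_arm([
  [[-0.5,0.1,-0.05,0,0,0,0],[-0.5,0.1,-0.05,0,0,0,0],[-0.5,0,0,0,0,0,0]],
])

```text
clock: 22.48
tool_pos: [0.6014, -0.1204, 0.0037]
orientation: [-89.6, -0.3, 150.0]
force: [-5.8, 9.5, 3.9]
opening: 0.0218
```

>>> step_arm([
  [[-0.5,0.08,0.05,0,0,0,0],[-0.5,0.08,0.05,0,0,0,0],[-0.5,0,0,0,0,0,0]],
])

```text
clock: 22.85
tool_pos: [0.602, -0.12, 0.0034]
orientation: [-89.5, -0.3, 150.0]
force: [-6.9, 5.9, 4.4]
opening: 0.0219
```

>>> step_arm([
  [[-0.5,0.08,0.05,0,0,0,0],[-0.5,0,0,0,0,0,0]],
])

```text
clock: 23.1
tool_pos: [0.6023, -0.1198, 0.0033]
orientation: [-89.5, -0.4, 150.0]
force: [-8.6, 3.9, 4.0]
opening: 0.0218
```

>>> step_arm([
  [[-0.5,-0.2,0.12,0,0,0,0],[-0.5,-0.2,0.12,0,0,0,0],[-0.5,-0.5,0.29,0,0,0,0],[-0.5,-1,0.58,0,0,0,0],[-0.5,-1.5,0.87,0,0,0,0],[-0.5,0,0,4,0,0,0],[-0.5,1,-0.58,4,0,0,0],[-0.5,0,0,0,0,0,0],[-0.5,0,0,0,0,0,0]],
])

```text
clock: 24.22
tool_pos: [0.581, -0.1055, 0.084]
orientation: [-89.7, -0.1, 150.0]
force: [-0.4, 0.2, -1.2]
opening: 0.022
```

```bash
python3 look.py w11; python3 - <<'E'
from h import *
W=cam("wrist");w=cv2.imread("pics/w11.png");h=cv2.cvtColor(w,cv2.COLOR_BGR2HSV)
g=((h[...,2]<75)&(h[...,1]<130)).astype(np.uint8);c=proj(W,[.622,-.130,.011])[0];print("c",c)
m=np.zeros_like(g);cv2.circle(m,tuple(int(v) for v in c),48,1,-1);g=cv2.morphologyEx(g*m,cv2.MORPH_OPEN,np.ones((3,3)))
k=max(cv2.findContours(g,0,1)[0],key=cv2.contourArea)[:,0];k=cv2.convexHull(k)[:,0]
P=np.array([plane(W,p+0.,.011)[:2] for p in k]);(cx,cy),r=cv2.minEnclosingCircle((P*1000).astype(np.float32));print("core mm",cx,cy,r)
cv2.imwrite("pics/fin2.png",cv2.resize(w[max(0,int(c[1])-65):int(c[1])+65,int(c[0])-65:int(c[0])+65],(520,520),interpolation=2))
E
```

```text
24.225 [ 0.581  -0.1055  0.084 ] [-89.6734  -0.0931 149.9971] 0.022004224308987706 [-0.3674  0.2121 -1.1578]
[ 232  108   51   51 2057] [256.6325 132.7253] [ 0.6212 -0.1288  0.0055]
seat px [[259.6077 133.5614]]
c [257.17092015 131.46936891]
core mm 621.0390014648438 -129.23817443847656 17.700246810913086
```

```bash
python3 - <<'E'
from h import *
W=cam("wrist");w=cv2.imread("pics/w11.png");h=cv2.cvtColor(w,cv2.COLOR_BGR2HSV)
s=np.array([.62104,-.12924]);white=(h[...,1]<60)&(h[...,2]>120)
L=[];R=[]
for y in range(96,132):
    r=np.where(white[y,200:320])[0]+200;l=r[r<252];q=r[r>262]
    if len(l):L.append((l.max()+.5,y))
    if len(q):R.append((q.min()-.5,y))
for n,e in(("L",L),("R",R)):
    Q=np.array([plane(W,p,.010)[:2] for p in e]).astype(np.float32);vx,vy,x0,y0=cv2.fitLine(Q,cv2.DIST_HUBER,0,.001,.001).ravel()
    print(n,len(e),np.degrees(np.arctan2(vy,vx)).round(1),"dist mm",(abs(vx*(s[1]-y0)-vy*(s[0]-x0))*1000).round(2))
a=cv2.cvtColor(ctrl.snapshot("scene"),6);o=cv2.cvtColor(cv2.imread("pics/scene0.png"),6)
for n,(x0,y0,x1,y1) in dict(pen=(375,145,420,212),oil=(138,213,162,246),box=(104,293,150,358)).items():
    g=cv2.matchTemplate(a[y0-10:y1+10,x0-10:x1+10],o[y0:y1,x0:x1],cv2.TM_CCOEFF_NORMED);print(n,cv2.minMaxLoc(g)[1::2],"shift",np.array(cv2.minMaxLoc(g)[3])-10)
E
```

```text
L 36 -72.6 dist mm 18.01
R 36 17.2 dist mm 18.97
pen (0.996578574180603, (10, 10)) shift [0 0]
oil (0.7791721820831299, (10, 10)) shift [0 0]
box (0.9319753050804138, (10, 10)) shift [0 0]
```

```bash
python3 -c "
from plant import ctrl
print(ctrl.get_obs()['clock']);print(ctrl.close_job())"
```

```text
24.325
the job is handed in; nothing more can be done
None
```

I pressed the large grey feeder's plunger once to its hard stop (about 55 mm of travel) and let it spring right back, which fed one core. I pushed that core flat along the board with the fingertips into the tester's V-shaped locator. The job went in at 24.3 s with the arm lifted clear of everything.

- **Core against the locator:** At the last push the core had stopped moving, with about 7 N on each wall. In the last image its centre is 18.0 mm from the left wall and 19.0 mm from the right, against 18 mm for touching. I couldn't settle that 1 mm difference from the picture. It stayed about the same after I pressed the core on the right wall with about 11 N, so I took it as an imaging error, because a pixel is about 0.7 mm.
- **Bystanders:** The pen cup, oil bottle and grey box showed no shift in the scene image. The oil bottle and box matched less closely (0.78 and 0.93, against 0.997 for the cup), probably because of arm shadow.
- **Plunger and magazine:** After the press, the scene image showed the plunger fully out and the stack still in the magazine. I didn't count the three remaining cores one by one.
- **Last picture:** The picture limit blocked viewing the last close-up of the core in the V, so the final check rests on the measurements above.

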